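# Clear stretcher offcuts into the sprung-lid bin and hold its lid just below balance

### The job

Raise the bin's sprung lid past its balance point so that it stays open by itself, and put both pine offcuts from the cutting mat into the bin; leave everything else where it is. Then bring the lid back down, never letting it slam, and finish while holding it still just below its balance point (no more than about 15 degrees below), where it would fall shut if you let go: do not release it at the end.

Things in the scene. Friction and masses are not known exactly. Their poses are not given: they have to be found in the camera images.
- bin: Grey open-topped offcut bin fixed to the bench, 200 (x) x 260 (y) x 90 high, walls and floor 6 mm. Origin: centre of its underside, on the bench. Its x axis points from the front (bar side) to the hinge side, y along the hinge, z up. It stands at any yaw within about 20 degrees.
- lid (a joint): Angle of the bin's hinged plywood lid, rad: 0 shut (at the start), grows as the front edge rises, stop at 1.4 (80 deg). A hinge spring balances the 0.9 kg lid at 1.0 rad (57 deg): below, it falls shut; above, it swings open to the stop and stays. Pull at the bar: 1.6 N when shut, none at balance; at the stop the spring pushes it open with 1.3 N. Hardly any friction.
- lid_hinge (a point): Fixed point on the lid's hinge axis, mid width, at the bin's far rim with brass barrels: (100, 0, 96.5) mm in the bin's frame. Its axes turn with the lid (x from bar to hinge, y along the hinge). The lid is 200 x 260 x 12 mm, its mid-plane through this point.
- lid_bar (a point): Middle of the red round bar handle at the lid's front edge: 12 mm thick, 120 long, parallel to the hinge and 240 mm from its axis, in the lid's mid-plane, on two 12 mm arms at its ends; a free gap 34 mm wide, 108 long lies between bar and lid edge. Height 97 mm when shut, 333 at the stop. It can turn between fingers that pinch it across.
- mat: Green cutting mat fixed on the bench, 300 (x) x 240 (y) x 3 mm thick, origin in the middle of its underside. The two offcuts and the tape roll lie on it in any order.
- offcut_a: Debris: pine stretcher offcut, 62 (x) x 38 (y) mm, 22 high, with an 8 mm bead on top along its +y edge (30 high there), about 50 g. Origin: centre of its underside.
- offcut_b: Debris: pine block offcut with a white-primed band at one end, 54 (x) x 44 (y) x 28 high, about 50 g. Origin: centre of its underside.
- tape: Roll of masking tape lying on the mat, diameter 70 mm, 24 high; stays where it is. Origin: centre of its underside.
- pot: Paint jar with blue cap, diameter 60 mm, 70 high, in front and left of the bin; leave alone. Origin under its centre.
- mug: White mug, diameter 80 mm, 90 high; leave alone. Origin under its centre.
- brush: Paint brush lying at the back of the bench, behind the bin; leave alone.
- jar: Jar with white cap, diameter 70 mm, 110 high, back right; leave alone. Origin under its centre.
- hammer: Hammer lying left of the bin; leave alone.
- tin: Tin can, diameter 90 mm, 110 high, front right; leave alone. Origin under its centre.
Not all that is in view belongs to the job. Leave any purple look-alike of the offcut_b alone.

How it is judged (in metres and radians):
On the way, in this order (a step that is already met when the one before it is completed fails the run):
1. the lid is raised past its balance point and stays open by itself, untouched (value of joint lid above 1.1 rad and contact force between the fingers and lid below 0.05 N), for 0.3 s.
2. both offcuts lie in the bin, the lid still open by itself (x of offcut_a in the frame of bin between -0.1 and 0.1 m and y of offcut_a in the frame of bin between -0.13 and 0.13 m and height (world z) of each of offcut_a, offcut_b below 0.08 m and x of offcut_b in the frame of bin between -0.1 and 0.1 m and y of offcut_b in the frame of bin between -0.13 and 0.13 m and value of joint lid above 1 rad), for 0.3 s.
At the end, for the whole second after the job is handed in: Both offcuts lie at rest inside the bin below its rim, and the fingers alone hold the lid still (under 0.1 rad/s) between 0.72 and 0.97 rad, just below the balance at 1.0 rad, with at least 0.1 N of contact and no offcut propping the lid (x of offcut_a in the frame of bin between -0.1 and 0.1 m and y of offcut_a in the frame of bin between -0.13 and 0.13 m and height (world z) of each of offcut_a, offcut_b below 0.08 m and x of offcut_b in the frame of bin between -0.1 and 0.1 m and y of offcut_b in the frame of bin between -0.13 and 0.13 m and value of joint lid between 0.72 and 0.97 rad and velocity of joint lid between -0.1 and 0.1 rad/s and contact force between the fingers and lid above 0.1 N and contact force between lid and offcut_a below 0.05 N and contact force between lid and offcut_b below 0.05 N and linear speed of each of offcut_a, offcut_b below 0.05 m/s); the arm keeps its last pose, push and grip.
It fails at once if the lid falls or is slammed (closes faster than 2 rad/s) (velocity of joint lid below -2 rad/s).
It fails at once if a bystander is moved by more than 30 mm (distance of any of tape, pot, mug, brush, jar, hammer, tin from where it was at the start of the episode above 0.03 m).
It also fails if it takes over 72 s, if anything falls off the work surface, if the arm or the gripper's body presses on something with over 40 N, if the wrist force passes 120 N, or if a joint passes its speed limit or range.

### The arm

A 6-joint arm with a two-finger parallel gripper is mounted at the origin on the work surface. World frame = base frame: x ahead of the robot, y to its left, z up, the work surface at z = 0. Lengths are in m, angles in degrees, forces in N, time in s.
With the tool pointing down it reaches from about 0.425 to 0.95 m from the base axis. Payload 14.7 kg.
Tool frame: the origin (TCP) lies on the centre line of the jaws, within the pads' length; the fingertips stand 14 mm ahead of it and the grasp point (between the pads) lies 5 mm behind it; z points along the fingers, y is the line along which they close (so a half turn about z gives the same grasp; the last joint's range is limited). The gripper opens to 85 mm and grips with 20 to 120 N. Pads are 22 mm wide; open, the fingers measure 114 mm over their backs; the gripper's body (76 mm by 85 mm) begins 54 mm behind the grasp point. The pads swing forward as they close: fully open they stand 13 mm farther back than shut.
Start: joints at [68.892, 27.513, 91.461, -0, 61.026, -2.67], TCP at [0.206, 0.617, 0.245] pointing down, gripper open.
Joint ranges: [-157.49, 157.49], [-46.99, 117.5], [13.45, 153.17], [-89.5, 269.5], [5.16, 153.95], [-167.48, 167.48]. Speed limits (degrees/s): [108.29, 108.29, 136.94, 172.46, 172.46, 172.46].

### API

Orientations are given as [roll, pitch, yaw] about the fixed x, y, z axes, in that order (R = Rz(yaw) Ry(pitch) Rx(roll)).
In Python, from cell import manip gives the robot as it stands. The module is installed in compiled form; this text tells all that it offers.
- The arm moves only by the shell command python3 -m jog 'ROWS' [OPENING] [FORCE]. ROWS is JSON, a list of rows, each a list of 2 entries, a list of its own where there are three numbers: the shift along the world's x, y, z scaled (see below), then the turn, a rotation vector about the world's x, y, z scaled (see below). In form: [[[tx, ty, tz], [ax, ay, az]], ...]. A call has exactly 5 rows; each row shifts and turns the commanded pose from where the row before left it; what a row does not reach is not made up. The controller multiplies each number of a shift by 0.05 m and each number of a turn by 0.12 rad. A row lasts 1/10 s, in which the tool goes at most 50 mm and 8.59 degrees, less where a joint would pass 70% of its speed; a pose out of reach is approached as far as the arm can. A call with a number of a shift or a turn outside -1 to 1 is refused whole. A call with a gripper value outside its range is refused whole. OPENING is the opening, from 0 (shut) to 1 (fully open), set as the call begins (- or left out, the last holds). The fingers move at their own pace and stop on an object; FORCE is the grip in N (left out, the last holds). Time passes only in rows, so rows that do not move let the fingers close, or fill a call up. It gives the time, the measured TCP pose, the force, the opening and the grip force at its end, in the units of the state.
- manip.observe(): the state, without advancing time (a new reading comes with each control period).
- manip.camera(name): name is "scene" or "top" or "wrist"; returns a dict with "img" (400x640x3 uint8, red, green, blue), "range_z" (400x640 float32, m along the optical axis (not along the pixel's ray), 0 where there is no reading), "camera_matrix" (3x3 intrinsics, pixels), "T" (4x4, takes a point from camera to world coordinates). Camera axes: x right, y down, z forward; pixel columns grow to the right and rows downward; lengths in m; the calibration is good to about 2 mm. The wrist camera is an equidistant fisheye: a pixel r from the principal point sees the ray r / f radians off the axis. A picture is of the moment at which its call begins.
- manip.finish_job(): hands the job in; it is judged then, once.
The state is a dict: "time_s": time; "joint_positions": joint angles; "qd": joint speeds; "effort": joint torques, N m; "tool_pos": TCP position; "orientation": TCP orientation; "ft_force": force on the tool from outside, world axes, zero at the start; "moment": the same for the moment, N m; "gripper_width": finger opening in m; "grasp_force": force on a finger pad.
Only numpy, scipy, OpenCV 4.12 (cv2) and the standard library are available. Lean on these libraries where they do the work, as an engineer would, in place of code of your own. Each camera call takes 0.05 s, during which the arm holds its last target. There are 200 camera calls.

## Working session

There is one attempt and no reset: what is moved stays moved. The work goes in short steps, Python scripts to look and compute and a shell command to move; the robot and the scene stay as the last step left them, time stands still between calls to the robot, and variables do not carry over. Pictures are saved under pics/ and viewed, at most 10 in all, crops included, and the job is handed in when it is done.

```bash
mkdir -p pics
cat > h.py <<'E'
import numpy as np, cv2
from cell import manip
def cloud(c):
    K=c["camera_matrix"];z=c["range_z"];v,u=np.mgrid[0:400,0:640]
    P=np.stack([(u-K[0,2])/K[0,0]*z,(v-K[1,2])/K[1,1]*z,z],-1)
    return P@c["T"][:3,:3].T+c["T"][:3,3]
E
python3 - <<'E'
from h import *
print(manip.observe())
for n in("top","scene"):
    c=manip.camera(n);np.savez(n+".npz",**c);cv2.imwrite(f"pics/{n}0.png",c["img"][:,:,::-1]);print(c["camera_matrix"],c["T"])
E
```

```text
{'time_s': 0.0, 'joint_positions': array([ 6.88932654e+01,  2.75497271e+01,  9.14954469e+01,  1.49044851e-05,
        6.10257750e+01, -2.67060114e+00]), 'qd': array([ 0.00285199,  0.01576837, -0.01103375, -0.01961239,  0.06959515,
        0.00769195]), 'effort': array([ 1.54799149e-03, -9.50657845e+01, -4.30175507e+01, -3.19970695e-05,
        1.23617705e-02,  5.53875111e-05]), 'tool_pos': array([0.20539927, 0.61626042, 0.2446628 ]), 'orientation': array([-1.79929129e+02, -3.31880038e-03,  1.61563857e+02]), 'ft_force': array([-0.81958109,  0.26101296, -0.44083754]), 'moment': array([0.05030491, 0.01777744, 0.00457432]), 'grasp_force': 0.0, 'gripper_width': 0.0854242426549881}
[[467.03235107   0.         312.29773963]
 [  0.         467.03235107 207.45087108]
 [  0.           0.           1.        ]] [[-0.02283711 -0.99469813  0.1002701   0.40075239]
 [-0.99972696  0.02222545 -0.00721313 -0.0525707 ]
 [ 0.00494634 -0.10040745 -0.99493411  1.63443402]
 [ 0.          0.          0.          1.        ]]
[[371.60892465   0.         320.98852015]
 [  0.         371.60892465 198.3717875 ]
 [  0.           0.           1.        ]] [[ 0.58552741  0.59874204 -0.54650308  1.20175912]
 [ 0.8105138  -0.44486722  0.38099939 -0.5362458 ]
 [-0.01500095 -0.66603388 -0.74577064  1.00895283]
 [ 0.          0.          0.          1.        ]]
```

View pics/top0.png

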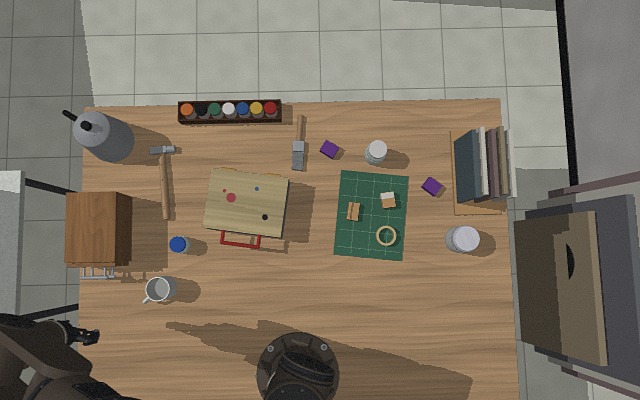

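View pics/scene0.png

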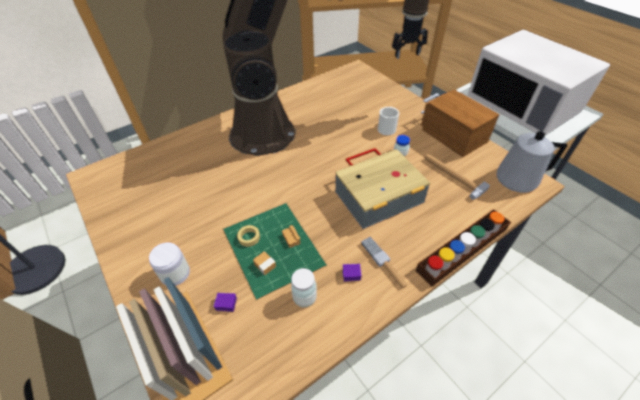

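The top view shows the bin at (247,203), with its red bar at (240,240). On the mat, offcut_a is at (353,212), offcut_b with the white band at (388,200) and the tape at (386,236). The pot is at (179,244) and the purple decoys are off the mat.

Run:
```python
from h import *
c=dict(np.load("top.npz"));P=cloud(c);hsv=cv2.cvtColor(c["img"],cv2.COLOR_RGB2HSV).astype(int)
H,S,V=hsv[...,0],hsv[...,1],hsv[...,2]
def box(u0,u1,v0,v1):
    m=np.zeros((400,640),bool);m[v0:v1,u0:u1]=1;return m
def rep(n,m):
    p=P[m];r=cv2.minAreaRect((p[:,:2]*1000).astype(np.float32));print(n,m.sum(),"med",np.median(p,0).round(4),"rect",np.round(r[0],1),np.round(r[1],1),round(r[2],1),"z",np.percentile(p[:,2],[5,50,95]).round(4))
red=((H<8)|(H>172))&(S>140)&(V>70)
rep("bar",box(212,268,225,255)&red)
rep("lid",box(198,295,160,242)&(P[...,2]>.085)&~red&(P[...,2]<.12))
rep("mat",box(325,415,165,265)&(H>60)&(H<95)&(S>80))
rep("a",box(340,366,198,226)&(P[...,2]>.014))
rep("a bead",box(340,366,198,226)&(P[...,2]>.029))
rep("b",box(374,402,188,213)&(P[...,2]>.014))
rep("b white",box(374,402,188,213)&(P[...,2]>.014)&(S<60))
rep("tape",box(368,404,220,252)&(P[...,2]>.014))
rep("pot",box(164,194,230,256)&(P[...,2]>.05))
for n,b in(("a",(340,366,198,226)),("bar",(216,266,228,252))):
    print(n);print((P[b[2]:b[3]:2,b[0]:b[1]:2,2]*1000).astype(int))
p=P[box(198,295,160,250)&(P[...,2]>.085)&(P[...,2]<.12)&red];print(np.sort(p[:,2])[::20])
I=c["img"][155:265,195:415,::-1];cv2.imwrite("pics/c1.png",cv2.resize(I,None,fx=3.6,fy=3.6,interpolation=cv2.INTER_CUBIC))
```

```text
bar 201 med [0.4439 0.1777 0.1013] rect [444.1 101.8] [318.6  45.4] 80.8 z [0.0935 0.1013 0.1064]
lid 4791 med [0.5769 0.1551 0.1021] rect [565.  158.8] [261.1 242.3] 81.1 z [0.0963 0.1021 0.1078]
mat 4605 med [ 0.5274 -0.263   0.003 ] rect [ 535.1 -228.9] [317.7 309.3] 83.1 z [-0.0035  0.003   0.0095]
a 208 med [ 0.5472 -0.2042  0.0259] rect [ 498.2 -132.3] [ 68.6 242.3] 34.9 z [0.0188 0.0259 0.0366]
a bead 70 med [ 0.5453 -0.1911  0.0329] rect [ 477.7 -148.4] [ 56.3 239.4] 52.0 z [0.0292 0.0329 1.6344]
b 219 med [ 0.5825 -0.3252  0.0307] rect [ 512.6 -195.7] [ 77.6 354.9] 25.7 z [0.0231 0.0307 0.0394]
b white 75 med [ 0.5994 -0.3242  0.0304] rect [ 584.1 -327.4] [53.3 46.1] 11.5 z [0.0233 0.0304 0.0395]
tape 167 med [ 0.4587 -0.3128  0.0267] rect [ 449.2 -199.3] [ 67.5 301.6] 5.7 z [0.0189 0.0267 0.0345]
pot 214 med [0.4459 0.3889 0.0688] rect [436.  182.1] [472.2  47.3] 87.2 z [0.0616 0.0688 0.0759]
a
[[  -1    0    0    3    2   -1    0    0    2    3    9   -4    4]
 [   5    5    0    7    2    3    1    6    2    1   10    0    0]
 [   0    2    3    3   -1   34   21    5    4
[... 1770 characters left out ...]
  0    1   -5   -1    0  104   92    6   -7]
 [   1    2   -7   -1   95  102   96   96   93  100  105  105   99  102
   100  100  102   92    1   -3   -4  104    3   -6   -7]
 [   1    4   -4    3    1   -5    2   -1    3    0    4   -3   97  102
   102  102  105  104  102  100  103  103 1634   -4   -1]
 [  -1    3 1634   -3   -3    3   -5   -3   -3    4    2    7   -2    0
    -1   -1   -7   -2   -1  101   92  102    5    3    0]
 [   2    0    0   12   -6   -4   -2    1    2   -1    2 1634    0    1
     5    7   -3    3    0    0    1    0    1    3   -2]]
[0.08742912 0.09587983 0.09811927 0.09908172 0.10024973 0.10086943
 0.10155304 0.10240112 0.10335879 0.1043662  0.10548931 0.10753695]
```

View pics/c1.png

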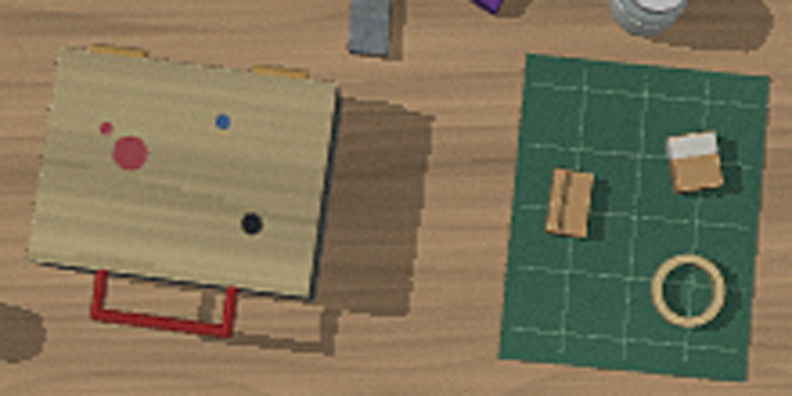

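The crop shows the lid with its hinge on the far side, a free bar gap facing the robot, and the offcuts about 30 mm or more clear of the tape. I'll refine the poses by intersecting rays with planes at the known heights.

```bash
cat >> h.py <<'E'
def plane(c,z):
    K=c["camera_matrix"];v,u=np.mgrid[0:400,0:640]
    d=np.stack([(u-K[0,2])/K[0,0],(v-K[1,2])/K[1,1],np.ones(u.shape)],-1)@c["T"][:3,:3].T
    o=c["T"][:3,3];return o+d*((z-o[2])/d[...,2])[...,None]
E
python3 - <<'E'
from h import *
c=dict(np.load("top.npz"));P=cloud(c);Z=cv2.medianBlur(P[...,2].astype(np.float32),3);hsv=cv2.cvtColor(c["img"],cv2.COLOR_RGB2HSV).astype(int)
H,S,V=hsv[...,0],hsv[...,1],hsv[...,2]
def box(u0,u1,v0,v1):
    m=np.zeros((400,640),bool);m[v0:v1,u0:u1]=1;return m
def rep(n,m,z):
    m=m.astype(np.uint8);k,l,s,_=cv2.connectedComponentsWithStats(m);m=l==1+np.argmax(s[1:,4])
    q=plane(c,z)[m];r=cv2.minAreaRect((q[:,:2]*1000).astype(np.float32));d=q[:,:2]-q[:,:2].mean(0);w,e=np.linalg.eigh(d.T@d)
    print(n,m.sum(),"mean",q[:,:2].mean(0).round(4),"rect",np.round(r[0],1),np.round(r[1],1),round(r[2],1),"long axis",np.degrees(np.arctan2(e[1,1],e[0,1])).round(1))
red=((H<8)|(H>172))&(S>140)&(V>70)
green=(H>60)&(H<95)&(S>80)
rep("bar",box(212,268,225,255)&red,.1)
b=box(212,268,225,255)&red;q=plane(c,.1025)[b][:,:2]
ang=np.radians(-9);
rep("lid",box(198,295,160,246)&(Z>.085)&~red,.1025)
rep("mat",box(325,415,165,265)&green,.003)
rep("a",box(342,364,200,224)&~green&(S>50)&(V>95),.025)
rep("b",box(376,400,190,211)&~green&(V>95),.031)
rep("b white",box(376,400,190,211)&(S<60)&(V>130),.031)
rep("tape",box(370,402,222,250)&~green&(V>95),.027)
rep("pot",box(164,194,230,256)&(H>100)&(S>120),.07)
rep("mug",box(144,180,275,305)&(Z>.07),.09)
rep("hammer",box(145,180,140,222)&(Z>.01)&~((Z>.06)),.02)
rep("brush?",box(285,310,110,172)&(Z>.008),.01)
rep("jar",box(362,390,136,166)&(Z>.09),.11)
E
```

```text
bar 201 mean [0.4473 0.1776] rect [456.3 176.6] [130.6  45.3] 80.8 long axis 80.7
lid 4802 mean [0.578  0.1554] rect [579.6 155.6] [260.5 209.6] 81.3 long axis 81.1
mat 4481 mean [ 0.5357 -0.2652] rect [ 535.2 -268.8] [237.5 298.3] 83.2 long axis 170.7
a 202 mean [ 0.5479 -0.2038] rect [ 548.2 -202.3] [41.6 61.4] 80.0 long axis 169.8
b 220 mean [ 0.5851 -0.324 ] rect [ 583.5 -318. ] [53.7 62.8] 8.2 long axis -165.3
b white 75 mean [ 0.5998 -0.323 ] rect [ 600.2 -322.6] [19.7 46.8] 6.9 long axis 97.8
tape 178 mean [ 0.4616 -0.3129] rect [ 460.4 -309.4] [69.9 77.6] 24.5 long axis 79.5
pot 192 mean [0.446  0.3902] rect [446.1 391.7] [50.3 46.6] 88.7 long axis 67.6
mug 106 mean [0.2944 0.4742] rect [299.8 471.3] [78.  42.4] 3.0 long axis 176.0
hammer 690 mean [0.6862 0.453 ] rect [664.  454.2] [259.8  91.4] 2.2 long axis -175.7
brush? 476 mean [ 0.7825 -0.0197] rect [799.6 -21.5] [ 40.7 202.1] 85.6 long axis 175.5
jar 278 mean [ 0.7448 -0.2847] rect [ 744.9 -284.9] [56.6 61.2] 88.0 long axis 167.3
```

```bash
R='[[[0.31,-0.58,0],[0,0,-0.78]],[[0.31,-0.58,0],[0,0,-0.78]],[[0.31,-0.58,0],[0,0,-0.78]],[[0.31,-0.58,0],[0,0,-0.78]],[[0.31,-0.58,0],[0,0,-0.78]]]' >/dev/null
python3 -m jog '[[[0.31,-0.58,0],[0,0,-0.78]],[[0.31,-0.58,0],[0,0,-0.78]],[[0.31,-0.58,0],[0,0,-0.78]],[[0.31,-0.58,0],[0,0,-0.78]],[[0.31,-0.58,0],[0,0,-0.78]]]' 0.35 30
python3 -m jog '[[[0.31,-0.58,0],[0,0,-0.78]],[[0.31,-0.58,0],[0,0,-0.78]],[[0.31,-0.58,0],[0,0,-0.78]],[[0.31,-0.58,0],[0,0,-0.78]],[[0.31,-0.58,0],[0,0,-0.78]]]'
python3 -m jog '[[[0.31,-0.58,0],[0,0,-0.78]],[[0.31,-0.58,0],[0,0,-0.78]],[[0.31,-0.58,0],[0,0,-0.78]],[[0.31,-0.58,0],[0,0,-0.78]],[[0.31,-0.58,0],[0,0,-0.78]]]'
```

```text
time_s: 0.6
tool_pos: [0.2834, 0.4703, 0.2451]
orientation: [-180.0, 0.0, 134.5]
ft_force: [0.3, -0.8, -0.3]
gripper_width: 0.03
grasp_force: 0.0
time_s: 1.1
tool_pos: [0.3609, 0.3253, 0.2452]
orientation: [-180.0, 0.0, 107.7]
ft_force: [0.6, -1.0, -0.3]
gripper_width: 0.0302
grasp_force: 0.0
time_s: 1.6
tool_pos: [0.4384, 0.1803, 0.2452]
orientation: [-180.0, 0.0, 80.9]
ft_force: [-1.1, 0.4, -0.1]
gripper_width: 0.0299
grasp_force: 0.0
```

Run:
```python
from h import *
c=manip.camera("wrist");np.savez("w1.npz",**c);cv2.imwrite("pics/w1.png",c["img"][:,:,::-1]);K=c["camera_matrix"];T=c["T"];print(K,T)
hsv=cv2.cvtColor(c["img"],cv2.COLOR_RGB2HSV).astype(int);H,S,V=hsv[...,0],hsv[...,1],hsv[...,2]
m=(((H<8)|(H>172))&(S>140)&(V>60)).astype(np.uint8)
k,l,s,_=cv2.connectedComponentsWithStats(m);i=1+np.argmax(s[1:,4]);print(s[i])
v,u=np.nonzero(l==i);x=u-K[0,2];y=v-K[1,2];r=np.hypot(x,y);t=r/K[0,0]
d=np.stack([np.sin(t)*x/r,np.sin(t)*y/r,np.cos(t)],1)@T[:3,:3].T
q=T[:3,3]+d*((.1-T[2,3])/d[:,2])[:,None]
ex=np.array([np.cos(np.radians(-9)),np.sin(np.radians(-9))]);ey=np.array([-ex[1],ex[0]])
a=q[:,:2]@ex;b=q[:,:2]@ey
print("along x",np.percentile(a,[0,1,10,25,50,75,90,99]).round(4),"y",np.percentile(b,[0,1,50,99,100]).round(4),"tcp",np.array([.4384,.1803])@ex,np.array([.4384,.1803])@ey)
mid=(b>b.min()+.03)&(b<b.max()-.03)
p=np.polyfit(b[mid],a[mid],1);print("slope deg",np.degrees(np.arctan(p[0])),"mid a",a[mid].mean(),a[mid].min(),a[mid].max(),mid.sum())
```

```text
[[309.70691629   0.         322.31008472]
 [  0.         309.70691629 198.24860249]
 [  0.           0.           1.        ]] [[ 9.87465254e-01 -1.49644734e-01 -5.01879086e-02  4.51113415e-01]
 [-1.57836378e-01 -9.36665637e-01 -3.12642227e-01  2.60380886e-01]
 [-2.24026549e-04  3.16644814e-01 -9.48544154e-01  3.72821665e-01]
 [ 0.00000000e+00  0.00000000e+00  0.00000000e+00  1.00000000e+00]]
[ 319  117   53  134 2284]
along x [0.4015 0.4018 0.4035 0.4062 0.4098 0.4203 0.4344 0.4458] y [0.1823 0.1825 0.2599 0.3115 0.3118] tcp 0.4047974344701548 0.24666107728294054
slope deg -0.11582461025580855 mid a 0.4071320760294212 0.40148942672164384 0.41265765805837346 811
```

View pics/w1.png

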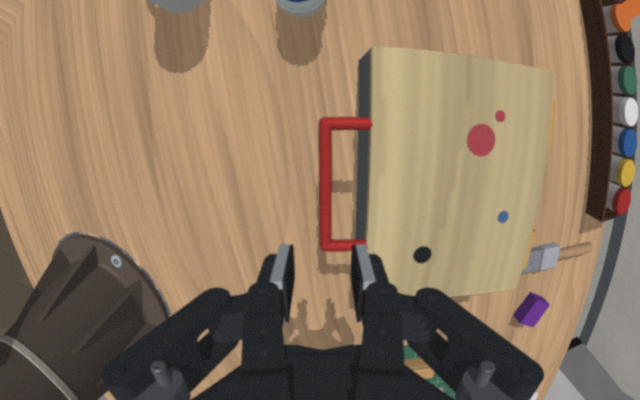

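The wrist view shows the fingers straddling the red bar at (325,185), 2.3 mm off centre and aligned. Next I descend and pinch.

```bash
python3 -m jog '[[[0.05,-0.01,-0.6],[0,0,0]],[[0,0,-0.6],[0,0,0]],[[0,0,-0.6],[0,0,0]],[[0,0,-0.6],[0,0,0]],[[0,0,-0.66],[0,0,0]]]'
python3 -m jog '[[[0,0,0],[0,0,0]],[[0,0,0],[0,0,0]],[[0,0,0],[0,0,0]],[[0,0,0],[0,0,0]],[[0,0,0],[0,0,0]]]' 0 30
python3 - <<'E'
from h import *
s=manip.observe()["tool_pos"];print(s)
ex=np.array([.9877,-.1564,0])
for th in np.arange(0,1.41,.1):
    p=.24*(1-np.cos(th)); print(round(th,1),"dx,dy,dz/0.05",np.round((p*ex+[0,0,.24*np.sin(th)])/.05,2))
E
```

```text
time_s: 2.15
tool_pos: [0.4406, 0.1812, 0.0913]
orientation: [180.0, -0.0, 81.1]
ft_force: [0.3, -0.0, 0.1]
gripper_width: 0.0303
grasp_force: 0.0
time_s: 2.65
tool_pos: [0.441, 0.1807, 0.0937]
orientation: [180.0, 0.0, 81.2]
ft_force: [2.9, -8.9, -3.3]
gripper_width: 0.0108
grasp_force: 30.7
[0.44097719 0.18073042 0.09368979]
0.0 dx,dy,dz/0.05 [0. 0. 0.]
0.1 dx,dy,dz/0.05 [ 0.02 -0.    0.48]
0.2 dx,dy,dz/0.05 [ 0.09 -0.01  0.95]
0.3 dx,dy,dz/0.05 [ 0.21 -0.03  1.42]
0.4 dx,dy,dz/0.05 [ 0.37 -0.06  1.87]
0.5 dx,dy,dz/0.05 [ 0.58 -0.09  2.3 ]
0.6 dx,dy,dz/0.05 [ 0.83 -0.13  2.71]
0.7 dx,dy,dz/0.05 [ 1.11 -0.18  3.09]
0.8 dx,dy,dz/0.05 [ 1.44 -0.23  3.44]
0.9 dx,dy,dz/0.05 [ 1.79 -0.28  3.76]
1.0 dx,dy,dz/0.05 [ 2.18 -0.35  4.04]
1.1 dx,dy,dz/0.05 [ 2.59 -0.41  4.28]
1.2 dx,dy,dz/0.05 [ 3.02 -0.48  4.47]
1.3 dx,dy,dz/0.05 [ 3.47 -0.55  4.63]
1.4 dx,dy,dz/0.05 [ 3.94 -0.62  4.73]
```

```bash
python3 -m jog '[[[0.02,0,0.48],[0,0,0]],[[0.07,-0.01,0.47],[0,0,0]],[[0.12,-0.02,0.47],[0,0,0]],[[0.16,-0.03,0.45],[0,0,0]],[[0.21,-0.03,0.43],[0,0,0]]]'
python3 -m jog '[[[0.25,-0.04,0.41],[0,0,0]],[[0.28,-0.05,0.38],[0,0,0]],[[0.33,-0.05,0.35],[0,0,0]],[[0.35,-0.05,0.32],[0,0,0]],[[0.39,-0.07,0.28],[0,0,0]]]'
python3 -m jog '[[[0.41,-0.06,0.24],[0,0,0]],[[0.43,-0.07,0.19],[0,0,0]],[[0.45,-0.07,0.16],[0,0,0]],[[0,0,0],[0,0,0]],[[0,0,0],[0,0,0]]]'
```

```text
time_s: 3.15
tool_pos: [0.4782, 0.1754, 0.2114]
orientation: [179.0, -0.1, 81.2]
ft_force: [76.2, -30.4, -55.6]
gripper_width: 0.0109
grasp_force: 39.3
time_s: 3.65
tool_pos: [0.5521, 0.1634, 0.296]
orientation: [179.7, -0.1, 81.1]
ft_force: [23.9, 5.7, -38.6]
gripper_width: 0.0106
grasp_force: 28.9
time_s: 4.15
tool_pos: [0.6141, 0.1537, 0.3253]
orientation: [180.0, -0.0, 81.1]
ft_force: [0.1, 1.8, -1.4]
gripper_width: 0.0106
grasp_force: 31.9
```

```bash
python3 -m jog '[[[0.19,-0.03,0.04],[0,0,0]],[[0.18,-0.02,0.04],[0,0,0]],[[0,0,0],[0,0,0]],[[0,0,0],[0,0,0]],[[0,0,0],[0,0,0]]]'
python3 -m jog '[[[0,0,0],[0,0,0]],[[0,0,0],[0,0,0]],[[0,0,0],[0,0,0]],[[0,0,0.2],[0,0,0]],[[0,0,0.3],[0,0,0]]]' 0.55
python3 -m jog '[[[0,0,0.5],[0,0,0]],[[0,0,0.5],[0,0,0]],[[0,0,0],[0,0,0]],[[0,0,0],[0,0,0]],[[0,0,0],[0,0,0]]]'
python3 - <<'E'
from h import *
c=manip.camera("wrist");cv2.imwrite("pics/w2.png",c["img"][:,:,::-1])
E
```

```text
time_s: 4.65
tool_pos: [0.6327, 0.1508, 0.3293]
orientation: [179.9, 0.0, 81.1]
ft_force: [-2.3, -2.5, 9.4]
gripper_width: 0.0107
grasp_force: 33.2
time_s: 5.15
tool_pos: [0.6321, 0.1511, 0.3527]
orientation: [-179.9, 0.0, 81.1]
ft_force: [0.1, -0.6, -1.1]
gripper_width: 0.0467
grasp_force: 0.0
time_s: 5.65
tool_pos: [0.6322, 0.1511, 0.4022]
orientation: [-179.9, 0.0, 81.1]
ft_force: [0.7, 0.7, 0.5]
gripper_width: 0.0468
grasp_force: 0.0
```

View pics/w2.png

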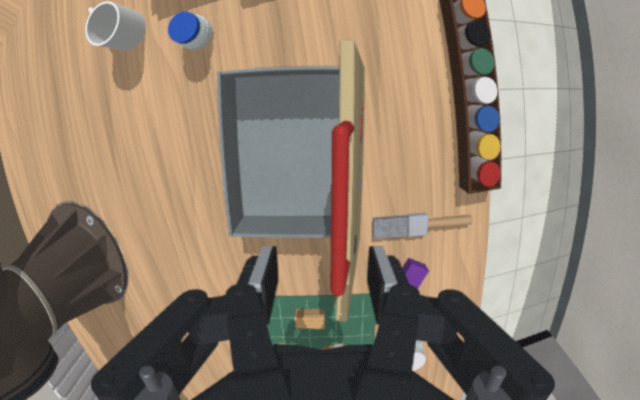

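The lid stands open at the stop with the bar at (342,210), and the bin is empty and clear. Next is offcut_a.

```bash
python3 -m jog '[[[-0.11,-0.47,0],[0,0,-0.88]],[[-0.11,-0.47,0],[0,0,-0.88]],[[-0.11,-0.47,0],[0,0,-0.88]],[[-0.11,-0.47,0],[0,0,-0.88]],[[-0.11,-0.47,0],[0,0,-0.88]]]' 0.75
python3 -m jog '[[[-0.11,-0.47,0],[0,0,-0.88]],[[-0.11,-0.47,0],[0,0,-0.88]],[[-0.11,-0.47,-0.68],[0,0,-0.88]],[[-0.11,-0.47,-0.68],[0,0,-0.88]],[[-0.11,-0.47,-0.68],[0,0,-0.88]]]'
python3 -m jog '[[[-0.11,-0.47,-0.68],[0,0,-0.88]],[[-0.11,-0.47,-0.68],[0,0,-0.88]],[[-0.11,-0.47,-0.68],[0,0,-0.88]],[[-0.11,-0.47,-0.6],[0,0,-0.88]],[[-0.11,-0.47,-0.3],[0,0,-0.88]]]'
python3 - <<'E'
from h import *
c=manip.camera("wrist");np.savez("w3.npz",**c);cv2.imwrite("pics/w3.png",c["img"][:,:,::-1])
E
```

```text
time_s: 6.2
tool_pos: [0.6044, 0.0328, 0.402]
orientation: [-179.9, 0.1, 50.6]
ft_force: [1.2, -0.3, -0.7]
gripper_width: 0.0645
grasp_force: 0.0
time_s: 6.7
tool_pos: [0.5768, -0.0847, 0.2992]
orientation: [-180.0, 0.0, 20.4]
ft_force: [-0.2, 0.2, 0.6]
gripper_width: 0.0639
grasp_force: 0.0
time_s: 7.2
tool_pos: [0.548, -0.2015, 0.1506]
orientation: [-179.9, 0.2, -9.9]
ft_force: [0.2, -0.8, 0.2]
gripper_width: 0.0639
grasp_force: 0.0
```

View pics/w3.png

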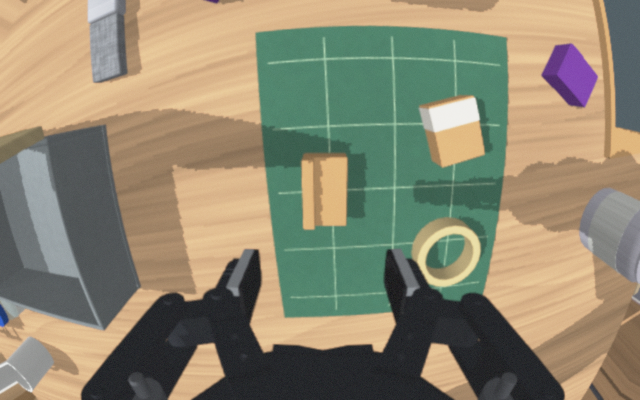

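The wrist view shows offcut_a at (325,190), offcut_b at (453,130) and the tape at (447,252). I'll refine from this picture.

Run:
```python
from h import *
c=dict(np.load("w3.npz"));K=c["camera_matrix"];T=c["T"]
def f(pts,z):
    p=np.array(pts,float)-K[:2,2];r=np.hypot(*p.T)[:,None];t=r/K[0,0]
    d=np.hstack([np.sin(t)*p/r,np.cos(t)])@T[:3,:3].T
    return (T[:3,3]+d*((z-T[2,3])/d[:,2])[:,None])[:,:2]
hsv=cv2.cvtColor(c["img"],cv2.COLOR_RGB2HSV).astype(int);H,S,V=hsv[...,0],hsv[...,1],hsv[...,2]
for n,(u0,u1,v0,v1),z in(("a",(295,352,148,235),.027),("b",(412,492,90,172),.031)):
    m=np.zeros((400,640),bool);m[v0:v1,u0:u1]=1;m&=~((H>55)&(H<100)&(S>60))&(V>110)
    k,l,s,_=cv2.connectedComponentsWithStats(m.astype(np.uint8));v,u=np.nonzero(l==1+np.argmax(s[1:,4]))
    q=f(np.c_[u,v],z);r=cv2.minAreaRect((q*1000).astype(np.float32));print(n,r,q.mean(0))
print("b corners",f([[419,106],[475,95],[486,152],[434,167]],.031).round(4))
print("a corners top",f([[316,154],[347,154],[347,226],[316,228]],.025).round(4),f([[303,156],[315,229]],.033).round(4))
```

```text
a ((551.35693359375, -204.68505859375), (42.49667739868164, 72.74504089355469), 81.68392181396484) [ 0.55144697 -0.20367568]
b ((586.3048095703125, -320.2333068847656), (59.79902267456055, 58.684349060058594), 9.408716201782227) [ 0.58756204 -0.32051089]
b corners [[ 0.6106 -0.2922]
 [ 0.6152 -0.3449]
 [ 0.5641 -0.352 ]
 [ 0.5577 -0.3001]]
a corners top [[ 0.5833 -0.2026]
 [ 0.5789 -0.2279]
 [ 0.5147 -0.2184]
 [ 0.5176 -0.1908]] [[ 0.5849 -0.1925]
 [ 0.5203 -0.1905]]
```

```bash
python3 -m jog '[[[0.03,-0.06,-0.5],[0,0,0.12]],[[0,0,-0.6],[0,0,0]],[[0,0,-0.6],[0,0,0]],[[0,0,-0.6],[0,0,0]],[[0,0,-0.28],[0,0,0]]]'
python3 -m jog '[[[0,0,0],[0,0,0]],[[0,0,0],[0,0,0]],[[0,0,0],[0,0,0]],[[0,0,0],[0,0,0]],[[0,0,0],[0,0,0]]]' 0 40
python3 -m jog '[[[0,0,0.2],[0,0,0]],[[0,0,0.5],[0,0,0]],[[0,0,0.8],[0,0,0]],[[0,0,0.8],[0,0,0]],[[0,0,0.8],[0,0,0]]]'
```

```text
time_s: 7.75
tool_pos: [0.55, -0.2036, 0.0222]
orientation: [-179.9, 0.2, -8.8]
ft_force: [1.2, -0.8, -0.5]
gripper_width: 0.0642
grasp_force: 0.0
time_s: 8.25
tool_pos: [0.5521, -0.2046, 0.0257]
orientation: [180.0, -0.1, -8.8]
ft_force: [-0.2, -1.1, -0.6]
gripper_width: 0.0371
grasp_force: 40.7
time_s: 8.75
tool_pos: [0.5513, -0.2043, 0.1823]
orientation: [180.0, -0.0, -8.8]
ft_force: [0.4, 0.1, -0.7]
gripper_width: 0.0371
grasp_force: 40.7
```

```bash
python3 -m jog '[[[-0.02,0.64,0],[0,0,0]],[[-0.02,0.64,0],[0,0,0]],[[-0.02,0.64,0],[0,0,0]],[[-0.02,0.64,0],[0,0,0]],[[-0.02,0.64,0],[0,0,0]]]'
python3 -m jog '[[[-0.02,0.64,0],[0,0,0]],[[-0.02,0.64,0],[0,0,0]],[[-0.02,0.64,0],[0,0,0]],[[-0.02,0.64,0],[0,0,0]],[[-0.02,0.64,0],[0,0,0]]]'
python3 -m jog '[[[0,0,-0.5],[0,0,0]],[[0,0,-0.7],[0,0,0]],[[0,0,-0.8],[0,0,0]],[[0,0,-0.6],[0,0,0]],[[0,0,-0.2],[0,0,0]]]'
python3 -m jog '[[[0,0,0],[0,0,0]],[[0,0,0],[0,0,0]],[[0,0,0],[0,0,0]],[[0,0,0],[0,0,0]],[[0,0,0],[0,0,0]]]' 0.65
python3 -m jog '[[[0,0,0.5],[0,0,0]],[[0,0,0.8],[0,0,0]],[[0,0,0.8],[0,0,0]],[[0,0,0.8],[0,0,0]],[[0,0,0.3],[0,0,0]]]'
```

```text
time_s: 9.25
tool_pos: [0.5464, -0.0432, 0.1808]
orientation: [-180.0, -0.1, -8.8]
ft_force: [0.3, -0.3, -0.8]
gripper_width: 0.0371
grasp_force: 40.7
time_s: 9.75
tool_pos: [0.5414, 0.117, 0.1808]
orientation: [-180.0, -0.0, -8.8]
ft_force: [-0.2, -0.6, -0.1]
gripper_width: 0.0371
grasp_force: 40.7
time_s: 10.25
tool_pos: [0.5401, 0.1154, 0.038]
orientation: [179.9, 0.2, -8.8]
ft_force: [0.9, 0.7, 0.1]
gripper_width: 0.0374
grasp_force: 40.7
time_s: 10.75
tool_pos: [0.5421, 0.1157, 0.0407]
orientation: [-180.0, -0.1, -8.8]
ft_force: [0.6, -0.2, -0.6]
gripper_width: 0.0551
grasp_force: 0.0
time_s: 11.25
tool_pos: [0.543, 0.1159, 0.204]
orientation: [-179.9, -0.3, -8.8]
ft_force: [-0.6, 0.2, -0.6]
gripper_width: 0.0556
grasp_force: 0.0
```

```bash
python3 -m jog '[[[0.06,-0.58,0],[0,0,0.16]],[[0.06,-0.58,0],[0,0,0.16]],[[0.06,-0.58,0],[0,0,0.16]],[[0.06,-0.58,0],[0,0,0.16]],[[0.06,-0.58,0],[0,0,0.16]]]' 0.8
python3 -m jog '[[[0.06,-0.58,0],[0,0,0.16]],[[0.06,-0.58,0],[0,0,0.16]],[[0.06,-0.58,0],[0,0,0.16]],[[0.06,-0.58,0],[0,0,0.16]],[[0.06,-0.58,0],[0,0,0.16]]]'
python3 -m jog '[[[0.05,-0.58,-0.2],[0,0,0.16]],[[0.05,-0.58,-0.4],[0,0,0.16]],[[0.05,-0.58,-0.5],[0,0,0.16]],[[0.05,-0.58,-0.5],[0,0,0.16]],[[0.05,-0.58,-0.2],[0,0,0.16]]]'
python3 -m jog '[[[0,-0.06,-0.4],[0,0,0]],[[0,0,-0.5],[0,0,0]],[[0,0,-0.5],[0,0,0]],[[0,0,-0.3],[0,0,0]],[[0,0,0],[0,0,0]]]'
```

```text
time_s: 11.75
tool_pos: [0.5565, -0.0305, 0.2003]
orientation: [180.0, -0.0, -3.3]
ft_force: [0.9, -0.2, 1.0]
gripper_width: 0.0683
grasp_force: 0.0
time_s: 12.25
tool_pos: [0.5715, -0.1756, 0.2002]
orientation: [180.0, -0.0, 2.2]
ft_force: [-0.6, 0.1, 0.1]
gripper_width: 0.0684
grasp_force: 0.0
time_s: 12.75
tool_pos: [0.583, -0.3199, 0.1077]
orientation: [-179.9, 0.1, 7.7]
ft_force: [0.2, 0.6, 0.7]
gripper_width: 0.0681
grasp_force: 0.0
time_s: 13.25
tool_pos: [0.5829, -0.3217, 0.023]
orientation: [-179.9, 0.1, 7.7]
ft_force: [0.8, 0.8, 0.1]
gripper_width: 0.0683
grasp_force: 0.0
```

```bash
python3 -m jog '[[[0,0,0],[0,0,0]],[[0,0,0],[0,0,0]],[[0,0,0],[0,0,0]],[[0,0,0],[0,0,0]],[[0,0,0],[0,0,0]]]' 0 40
python3 -m jog '[[[0,0,0.2],[0,0,0]],[[0,0,0.5],[0,0,0]],[[0,0,0.8],[0,0,0]],[[0,0,0.8],[0,0,0]],[[0,0,0.8],[0,0,0]]]'
python3 -m jog '[[[-0.04,0.71,0],[0,0,-0.16]],[[-0.04,0.71,0],[0,0,-0.16]],[[-0.04,0.71,0],[0,0,-0.16]],[[-0.04,0.71,0],[0,0,-0.16]],[[-0.04,0.71,0],[0,0,-0.16]]]'
python3 -m jog '[[[-0.04,0.71,0],[0,0,-0.16]],[[-0.04,0.71,0],[0,0,-0.16]],[[-0.04,0.71,0],[0,0,-0.16]],[[-0.04,0.71,0],[0,0,-0.16]],[[-0.04,0.71,0],[0,0,-0.16]]]'
python3 -m jog '[[[-0.03,0.71,0],[0,0,-0.16]],[[-0.03,0.71,0],[0,0,-0.16]],[[-0.03,0.71,0],[0,0,-0.16]],[[-0.03,0.71,0],[0,0,-0.16]],[[-0.03,0.71,0],[0,0,-0.16]]]'
```

```text
time_s: 13.75
tool_pos: [0.5849, -0.3228, 0.0263]
orientation: [179.9, -0.1, 7.7]
ft_force: [-0.4, 0.3, 7.8]
gripper_width: 0.0431
grasp_force: 41.9
time_s: 14.25
tool_pos: [0.5839, -0.3223, 0.1824]
orientation: [180.0, -0.0, 7.7]
ft_force: [1.8, 0.5, -1.2]
gripper_width: 0.043
grasp_force: 40.9
time_s: 14.75
tool_pos: [0.5739, -0.1436, 0.181]
orientation: [180.0, -0.1, 2.1]
ft_force: [1.4, 0.2, -0.3]
gripper_width: 0.0432
grasp_force: 41.0
time_s: 15.25
tool_pos: [0.5639, 0.0341, 0.1809]
orientation: [-180.0, -0.1, -3.4]
ft_force: [1.0, 0.7, 0.5]
gripper_width: 0.0433
grasp_force: 41.0
time_s: 15.75
tool_pos: [0.5564, 0.2116, 0.1809]
orientation: [-180.0, -0.1, -8.9]
ft_force: [0.3, 0.5, -0.8]
gripper_width: 0.0431
grasp_force: 41.0
```

```bash
python3 -m jog '[[[0,0,-0.5],[0,0,0]],[[0,0,-0.7],[0,0,0]],[[0,0,-0.8],[0,0,0]],[[0,0,-0.6],[0,0,0]],[[0,0,-0.2],[0,0,0]]]'
python3 -m jog '[[[0,0,0],[0,0,0]],[[0,0,0],[0,0,0]],[[0,0,0],[0,0,0]],[[0,0,0],[0,0,0]],[[0,0,0],[0,0,0]]]' 0.72
python3 -m jog '[[[0,0,0.5],[0,0,0]],[[0,0,0.8],[0,0,0]],[[0,0,0.8],[0,0,0]],[[0,0,0.8],[0,0,0]],[[0,0,0.3],[0,0,0]]]'
python3 -m jog '[[[-0.5,0,0.6],[0,0,0]],[[-0.5,0,0.6],[0,0,0]],[[0,0,0.8],[0,0,0]],[[0,0,0.8],[0,0,0]],[[0,0,0.8],[0,0,0]]]'
python3 - <<'E'
from h import *
c=manip.camera("wrist");cv2.imwrite("pics/w4.png",c["img"][:,:,::-1])
E
```

```text
time_s: 16.25
tool_pos: [0.5551, 0.2098, 0.0379]
orientation: [179.9, 0.2, -8.8]
ft_force: [0.4, 0.7, 0.3]
gripper_width: 0.0431
grasp_force: 41.0
time_s: 16.75
tool_pos: [0.5571, 0.2103, 0.0408]
orientation: [-180.0, -0.1, -8.8]
ft_force: [-0.4, -0.1, 0.1]
gripper_width: 0.0613
grasp_force: 0.0
time_s: 17.25
tool_pos: [0.5581, 0.2107, 0.2042]
orientation: [-179.9, -0.3, -8.8]
ft_force: [1.0, 0.1, -0.7]
gripper_width: 0.0615
grasp_force: 0.0
time_s: 17.75
tool_pos: [0.5059, 0.21, 0.382]
orientation: [-180.0, -0.0, -8.8]
ft_force: [1.1, 0.8, -0.0]
gripper_width: 0.0614
grasp_force: 0.0
```

View pics/w4.png

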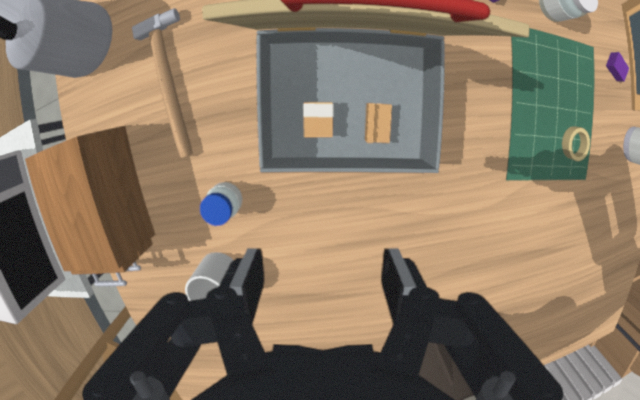

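Both offcuts lie flat in the bin, at (319,120) and (379,123), and the tape is still on the mat. Back to the bar.

```bash
python3 -m jog '[[[0,0,0.3],[0,0,0.87]],[[0,0,0.3],[0,0,0.87]],[[0.2,-0.09,0],[0,0,0.87]],[[0.2,-0.09,0],[0,0,0.87]],[[0.2,-0.09,0],[0,0,0.87]]]' 0.6
python3 -m jog '[[[0.2,-0.09,0],[0,0,0.87]],[[0.2,-0.09,0],[0,0,0.87]],[[0.2,-0.09,0],[0,0,0.87]],[[0.2,-0.09,0],[0,0,0.87]],[[0.2,-0.09,0],[0,0,0.87]]]'
python3 -m jog '[[[0.2,-0.09,0],[0,0,0.87]],[[0.2,-0.09,0],[0,0,0.87]],[[0.2,-0.09,0],[0,0,0.87]],[[0.2,-0.09,0],[0,0,0.87]],[[0.2,-0.09,0],[0,0,0.87]]]'
python3 - <<'E'
from h import *
print(manip.observe()["tool_pos"])
c=manip.camera("wrist");K=c["camera_matrix"];T=c["T"]
hsv=cv2.cvtColor(c["img"],cv2.COLOR_RGB2HSV).astype(int);H,S,V=hsv[...,0],hsv[...,1],hsv[...,2]
m=(((H<8)|(H>172))&(S>140)&(V>60)).astype(np.uint8)
k,l,s,_=cv2.connectedComponentsWithStats(m);i=1+np.argmax(s[1:,4]);print(s[i])
v,u=np.nonzero(l==i);x=u-K[0,2];y=v-K[1,2];r=np.hypot(x,y);t=r/K[0,0]
d=np.stack([np.sin(t)*x/r,np.sin(t)*y/r,np.cos(t)],1)@T[:3,:3].T
q=T[:3,3]+d*((.335-T[2,3])/d[:,2])[:,None]
r=cv2.minAreaRect((q[:,:2]*1000).astype(np.float32));print(r,q.mean(0))
E
```

```text
time_s: 18.3
tool_pos: [0.5367, 0.1964, 0.4103]
orientation: [180.0, -0.0, 21.4]
ft_force: [0.4, -0.0, -0.1]
gripper_width: 0.0513
grasp_force: 0.0
time_s: 18.8
tool_pos: [0.5868, 0.1739, 0.4101]
orientation: [180.0, -0.0, 51.3]
ft_force: [-0.1, -0.5, -0.7]
gripper_width: 0.0515
grasp_force: 0.0
time_s: 19.3
tool_pos: [0.6368, 0.1514, 0.41]
orientation: [180.0, -0.0, 81.2]
ft_force: [-0.5, 0.5, 1.1]
gripper_width: 0.0513
grasp_force: 0.0
[0.63675833 0.15139226 0.41004715]
[ 325  122   22  169 2535]
((645.485107421875, 151.30308532714844), (128.87664794921875, 13.654558181762695), 81.24212646484375) [0.64495628 0.156352   0.335     ]
```

```bash
python3 -m jog '[[[0.08,-0.01,-0.3],[0,0,0]],[[0,0,-0.4],[0,0,0]],[[0,0,-0.4],[0,0,0]],[[0,0,-0.3],[0,0,0]],[[0,0,-0.2],[0,0,0]]]'
python3 -m jog '[[[0,0,0],[0,0,0]],[[0,0,0],[0,0,0]],[[0,0,0],[0,0,0]],[[0,0,0],[0,0,0]],[[0,0,0],[0,0,0]]]' 0 20
```

```text
time_s: 19.85
tool_pos: [0.6394, 0.1512, 0.3277]
orientation: [-179.9, 0.0, 80.8]
ft_force: [-0.2, 0.5, 0.1]
gripper_width: 0.0511
grasp_force: 0.0
time_s: 20.35
tool_pos: [0.641, 0.1513, 0.3306]
orientation: [179.9, -0.0, 80.9]
ft_force: [0.9, 0.2, 4.4]
gripper_width: 0.0108
grasp_force: 21.2
```

```bash
python3 -m jog '[[[-0.16,0.02,-0.03],[0,0,0]],[[-0.16,0.02,-0.03],[0,0,0]],[[-0.15,0.02,-0.04],[0,0,0]],[[-0.15,0.02,-0.05],[0,0,0]],[[-0.15,0.02,-0.05],[0,0,0]]]'
python3 -m jog '[[[-0.15,0.02,-0.06],[0,0,0]],[[-0.14,0.02,-0.06],[0,0,0]],[[-0.14,0.02,-0.07],[0,0,0]],[[0,0,0],[0,0,0]],[[0,0,0],[0,0,0]]]'
```

```text
time_s: 20.85
tool_pos: [0.6019, 0.157, 0.3202]
orientation: [179.9, -0.1, 80.9]
ft_force: [1.9, 8.1, 0.4]
gripper_width: 0.011
grasp_force: 21.0
time_s: 21.35
tool_pos: [0.5802, 0.1604, 0.3108]
orientation: [180.0, -0.1, 80.9]
ft_force: [-0.2, 8.5, 4.8]
gripper_width: 0.0111
grasp_force: 21.8
```

```bash
python3 -m jog '[[[-0.15,0.02,-0.07],[0,0,0]],[[-0.14,0.02,-0.08],[0,0,0]],[[-0.14,0.02,-0.08],[0,0,0]],[[-0.14,0.02,-0.09],[0,0,0]],[[-0.14,0.02,-0.09],[0,0,0]]]'
python3 -m jog '[[[-0.13,0.02,-0.1],[0,0,0]],[[-0.13,0.02,-0.1],[0,0,0]],[[-0.12,0.02,-0.1],[0,0,0]],[[0,0,0],[0,0,0]],[[0,0,0],[0,0,0]]]'
python3 -m jog '[[[0,0,0],[0,0,0]],[[0,0,0],[0,0,0]],[[0,0,0],[0,0,0]],[[0,0,0],[0,0,0]],[[0,0,0],[0,0,0]]]' - 30
python3 - <<'E'
from h import *
c=manip.camera("scene");P=cloud(c);cv2.imwrite("pics/s2.png",c["img"][:,:,::-1])
t=manip.observe()["tool_pos"];print(t,manip.observe()["grasp_force"])
ex=np.array([.9877,-.1564])
print("th from x",np.arccos((.647-t[:2]@ex)/.24),"z",np.arcsin((t[2]+.003-.0965)/.24))
# lid plane from scene depth: points near the lid
h=np.array([.6777,.1428]);r=P[...,:2]-h;a=-(r@ex);b=r@np.array([.1564,.9877]);z=P[...,2]-.0965
m=(abs(b)<.12)&(a>.02)&(a<.16)&(z>.03)&(z<.2)
th=np.arctan2(z[m],a[m]);print(m.sum(),np.percentile(th,[10,50,90]))
E
```

```text
time_s: 21.85
tool_pos: [0.5448, 0.1654, 0.2902]
orientation: [180.0, -0.1, 80.9]
ft_force: [1.7, 12.8, 1.1]
gripper_width: 0.0112
grasp_force: 21.7
time_s: 22.35
tool_pos: [0.5255, 0.1682, 0.275]
orientation: [-180.0, -0.1, 80.9]
ft_force: [-1.3, 10.6, 3.0]
gripper_width: 0.0111
grasp_force: 22.1
time_s: 22.85
tool_pos: [0.5256, 0.1681, 0.2751]
orientation: [-180.0, -0.1, 80.9]
ft_force: [-1.7, 9.4, 3.4]
gripper_width: 0.0109
grasp_force: 29.7
[0.52562601 0.16812851 0.2751249 ] 29.74474936723709
th from x 0.8733962016619782 z 0.8583582670074275
3418 [0.86410025 0.89027183 0.94874463]
```

View pics/s2.png

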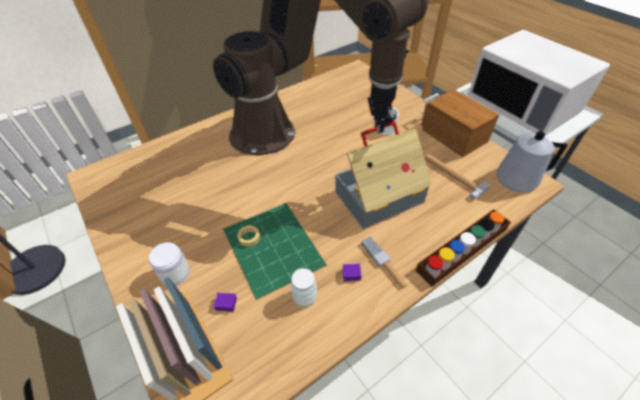

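The scene view shows the gripper holding the bar at (380,130), with the lid part-open at about 0.86 rad by three estimates and the bystanders in place.

```bash
python3 -c "
from cell import manip
print(manip.finish_job())"
```

```text
the job is handed in; nothing more can be done
None
```

I handed the job in at about 23 s: both offcuts lie in the bin and the gripper holds the lid still at about 0.86 rad, just below balance; the hand-in call returned no verdict.

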